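# Find and lock the high side of a bent potter's wheel shaft on bench centres

## Robot

A 6-joint arm with a two-finger parallel gripper is mounted at the origin on the work surface. World frame = base frame: x ahead of the robot, y to its left, z up, the work surface at z = 0. Lengths are in mm, angles in rad, forces in N, time in s.
With the tool pointing down it reaches from about 350 to 775 mm from the base axis. Payload 7.3 kg.
Tool frame: the origin (TCP) lies at the centre of the arm's flange, where the gripper is bolted on; the fingertips stand 178 mm ahead of it and the grasp point (between the pads) lies 159 mm ahead of it; z points along the fingers, y is the direction in which the jaws open and shut (so a half turn about z gives the same grasp; the last joint's range is limited). The gripper opens to 92 mm and grips with 3 to 60 N. Pads are 19 mm wide; open, the fingers measure 130 mm over their backs; the gripper's body (75 mm by 190 mm) begins 47 mm behind the grasp point.
Start: joints at [-1.294, 0.342, 1.524, -0, 1.275, -0.146], TCP at [215.435, -478.765, 404.741] pointing down, gripper open.
Joint ranges: [-2.53, 2.53], [-0.77, 2.02], [0.04, 2.7], [-1, 4.14], [0.28, 2.66], [-3.11, 3.11]. Speed limits (rad/s): [2.57, 2.57, 3.14, 3.14, 3.14, 3.14].

## Interface

Orientations are given as [roll, pitch, yaw] about the fixed x, y, z axes, in that order (R = Rz(yaw) Ry(pitch) Rx(roll)).
In Python, from plant import get_obs, capture, close_job gives the robot as it stands. The module is installed in compiled form; this text tells all that it offers.
- The arm moves only by the shell command python3 -m pendant 'ROWS'. ROWS is JSON, a list of rows, each a list of 3 entries, a list of its own where there are three numbers: the shift along the tool's x, y, z in m, then the turn, a rotation vector about the tool's x, y, z in rad, then the finger opening in m, from 0 to 0.0918. In form: [[[tx, ty, tz], [wx, wy, wz], fingers], ...]. A call has 1 to 10 rows; each row is the pose to reach, as a shift and turn from the pose commanded when the call began, along the tool's axes at that moment; what a row does not reach only later rows make up. A row lasts 1/12 s, in which the tool goes at most 41.7 mm and 7.16 degrees, less where a joint would pass 70% of its speed; a pose out of reach is approached as far as the arm can. A call with a gripper value outside its range is refused whole. The fingers move at their own pace and stop on an object; the grip force is fixed at half the most. Time passes only in rows, so rows that repeat a pose let the fingers close. It gives the time, the measured TCP pose, the force and the opening at its end, in the units of the state.
- get_obs(): the state, without advancing time (a new reading comes with each control period).
- capture(name): name is "side" or "top" or "wrist"; returns a dict with "color" (384x512x3 uint8, red, green, blue), "mtx" (3x3 intrinsics, pixels), "rvec" (rotation vector, rad) and "tvec" (3), from world to camera coordinates, as OpenCV has them. Camera axes: x right, y down, z forward; pixel columns grow to the right and rows downward; lengths in mm; the calibration is good to about 2 mm. The wrist camera is an equidistant fisheye: a pixel r from the principal point sees the ray r / f radians off the axis. A picture is of the moment at which its call begins. There is no depth.
- close_job(): hands the job in, once; it reports no verdict.
The state is a dict: "time": time; "joint_positions": joint angles; "dq": joint speeds; "tau": joint torques, N m; "tool_pos": TCP position; "tcp_rot": TCP orientation; "contact_force": force on the tool from outside, world axes, zero at the start; "moment": the same for the moment, N m; "grip_width": finger opening in mm.
Only numpy, scipy, OpenCV 4.12 (cv2) and the standard library are available. Lean on these libraries where they do the work, as an engineer would, in place of code of your own. Each camera call takes 0.05 s, during which the arm holds its last target. There are 200 camera calls.

## Task

The bent potter's-wheel shaft is set up between bench centres with a dial gauge riding on its bend. Without touching the gauge, push the shaft round by the arms of its four-armed hub, watching the gauge pass through its lowest and its highest reading, and then bring it to rest with the high side up, at the highest reading. Lock it there by turning both wing knobs clockwise fully home, let go, and leave everything else on the bench where it is.

Things in the scene. Friction and masses are not known exactly. Their poses are not given: they have to be found in the camera images.
- rig: Green cast bench centres, fixed to the table: bed 130 x 430 mm, 30 mm high, a head at each end, 168 mm high. Origin: centre of the bed's underside, on the table. Its y axis runs along the bed and the shaft, its z axis is up, its x axis points across the bed away from the robot (at yaw 0 straight away). The shaft's axis runs along y at 125 mm above the origin. All offsets below are in this frame.
- hub (a point): Centre of the shaft's dark four-armed hub, on the shaft's axis, at y = +55 mm, z = 125 mm. Hub 24 mm in radius, 30 mm wide. Its four straight arms, 90 degrees apart, are 18 x 18 mm in section, with rounded ends 21 mm across whose middle is 69.5 mm and whose tip is 80 mm from the axis (205 mm above the table when upright). They are pushed over the top by a fingertip reaching down beside the end.
- shaft (a joint): Turning angle of the shaft (rad), no stops. The arms stand at this angle, and at it plus 90, 180, 270 degrees, from straight up; as it grows, the top arm moves towards +x of the rig. The bent side has no fixed relation to the arms. Turning takes about 0.07 N m and the shaft stays where it is left. A pushed arm's end rises and falls along its circle: follow it, keep nothing above it.
- plunger (a joint): Travel of the gauge's plunger (m), 0 fully out, growing as the shaft lifts it against a spring of about 1 N. It stands straight above the shaft on its bend, at y = -60 mm, so it reads highest with the high side straight up. The reading swings by about 7 mm in a turn, once up and once down, nearly as a sine; watch it to find its highest. The dial's needle turns once, clockwise, for 10 mm.
- gauge: The dial gauge: round dark dial of 58 mm diameter facing up, at x = 0, y = -60 mm, top at 203 mm, white face with black needle, carried by an arm from an upright column at x = +50 mm on a magnetic base. Origin at y = -60 mm of the rig, on the table. Not to be touched.
- knob_a_grip (a point): Middle of the wing of the black wing knob at y = -140 mm (on the robot's right at yaw 0), on its upright axis, 201 mm above the table. The wing is 46 mm long, 15 mm thick and 26 mm high (from 187 to 213 mm); the head's top under it is at 168 mm.
- knob_a (a joint): Angle of that knob (rad), growing clockwise seen from above: 0 loose, 1.3 fully home at its stop. The long way of its wing makes an angle of 0.65 minus this value with the rig's x axis (counter-clockwise from above positive). It turns with 0.05 N m; from about 1.0 its brass pad grips the shaft and the torque rises to about 0.1 N m. It stays where it is left.
- knob_b_grip (a point): Middle of the wing of the other wing knob, at y = +140 mm, the same in every way.
- knob_b (a joint): Angle of the knob at y = +140 mm, as knob_a.
- chalk: Stick of chalk lying on the front of the bed, 11 x 11 x 70 mm. Leave alone.
- wrench: Spanner, 160 mm, on the table in front of the bed. Leave alone.
- bearing: Spare ball bearing, 52 mm across, 15 mm high, on the table in front of the bed. Leave alone.
- tin: Grease tin, 68 mm across, 50 mm high, to the left. Leave alone.
- cup: Clay cup, 76 mm across, 75 mm high, to the right. Leave alone.
- hammer: Hammer, 260 mm, on the table behind the bed. Leave alone.
- rib: Wooden throwing rib, 110 x 55 x 7 mm, to the right. Leave alone.

How it is judged:
By the outcome, as a careful person would: the job done as asked, in the order asked, and still so for the second after the job is handed in, with the robot touching nothing.
It also fails if it takes over 72 s, if anything falls off the work surface, if the arm or the gripper's body presses on something with over 40 N, if the wrist force passes 120 N, or if a joint passes its speed limit or range.

## Working session

There is one attempt and no reset: what is moved stays moved. The work goes in short steps, Python scripts to look and compute and a shell command to move; the robot and the scene stay as the last step left them, time stands still between calls to the robot, and variables do not carry over. Pictures are saved under pics/ and viewed, about 8 in all and at most 12, crops included, and the job is handed in when it is done.

```bash
mkdir -p pics
python3 - <<'E'
from plant import get_obs,capture
import cv2,numpy as np
o=get_obs();print({k:np.round(v,3).tolist() for k,v in o.items()})
for n in("side","top"):
    c=capture(n);cv2.imwrite(f"pics/{n}0.png",c["color"][:,:,::-1]);np.savez(f"{n}.npz",**c)
    R=cv2.Rodrigues(np.array(c["rvec"],float))[0];print(n,np.round(-R.T@np.ravel(c["tvec"])),np.round(R,2).tolist(),np.round(c["mtx"]).tolist())
a=cv2.imread("pics/side0.png");b=cv2.imread("pics/top0.png")
cv2.imwrite("pics/top0b.png",cv2.resize(b,(800,600),interpolation=cv2.INTER_CUBIC))
cv2.imwrite("pics/side0b.png",cv2.resize(a,(800,600),interpolation=cv2.INTER_CUBIC))
E
```

```text
{'time': 0.0, 'joint_positions': [-1.294, 0.343, 1.525, -0.0, 1.275, -0.146], 'dq': [-0.002, 0.001, -0.0, -0.001, 0.0, 0.001], 'tau': [-0.001, -43.125, -24.422, 0.072, 0.056, -0.0], 'tool_pos': [215.399, -478.639, 404.049], 'tcp_rot': [-3.14, -0.0, 0.423], 'contact_force': [-0.238, -0.005, -0.42], 'moment': [0.025, 0.009, -0.02], 'grip_width': 91.666}
side [117. 705. 788.] [[-0.83, -0.55, 0.0], [-0.34, 0.51, -0.79], [0.44, -0.66, -0.61]] [[385.0, 0.0, 253.0], [0.0, 385.0, 193.0], [0.0, 0.0, 1.0]]
top [ 449.   -5. 1385.] [[0.02, -1.0, 0.01], [-1.0, -0.02, -0.07], [0.07, -0.01, -1.0]] [[383.0, 0.0, 263.0], [0.0, 383.0, 187.0], [0.0, 0.0, 1.0]]
```

View pics/top0b.png

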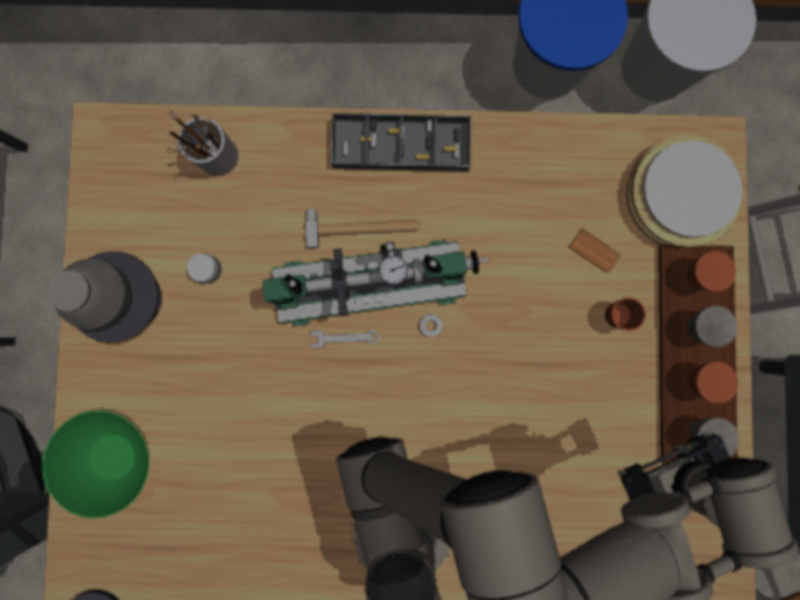

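View pics/side0b.png

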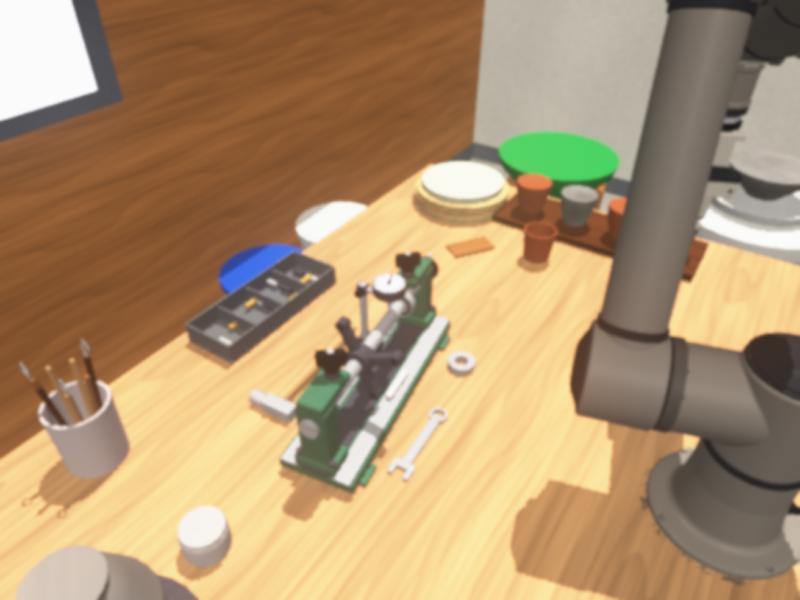

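Top view: dial at about (393,270), knobs (293,285) and (432,265), hub (340,280) in the 800-px picture. Side view: hub arms show up-left and toward the robot. Next I cast rays from these.

```bash
cat > h.py <<'E'
import numpy as np,cv2
from plant import get_obs,capture
def ray(c,uv,z,fish=False):
    R=cv2.Rodrigues(np.array(c["rvec"],float))[0];t=np.ravel(c["tvec"]);K=np.array(c["mtx"],float)
    x=(uv[0]-K[0,2])/K[0,0];y=(uv[1]-K[1,2])/K[1,1]
    if fish:
        r=np.hypot(x,y);d=np.array([x/r*np.sin(r),y/r*np.sin(r),np.cos(r)]) if r>1e-9 else np.array([0,0,1.])
    else: d=np.array([x,y,1.])
    o=-R.T@t;d=R.T@d
    return o+d*(z-o[2])/d[2]
def proj(c,P,fish=True):
    R=cv2.Rodrigues(np.array(c["rvec"],float))[0];p=R@np.asarray(P,float)+np.ravel(c["tvec"]);K=np.array(c["mtx"],float)
    if fish:
        rr=np.hypot(p[0],p[1]);th=np.arctan2(rr,p[2]);x,y=p[0]/rr*th,p[1]/rr*th
    else:x,y=p[0]/p[2],p[1]/p[2]
    return np.array([K[0,0]*x+K[0,2],K[1,1]*y+K[1,2]])
E
python3 - <<'E'
from h import *
c=np.load("top.npz")
s=512/800
k={}
for n,uv in dict(dial=(393,270),kb=(293,285),ka=(432,265),hub=(340,280)).items():
    k[n]=ray(c,np.array(uv)*s,125 if n=="hub" else 202);print(n,np.round(k[n]))
d=k["kb"]-k["ka"];yaw=np.arctan2(-d[0],d[1]);print(np.hypot(*d[:2]),yaw,(k["ka"]+k["kb"])/2)
c=capture("wrist");R=cv2.Rodrigues(np.array(c["rvec"],float))[0];print(-R.T@np.ravel(c["tvec"]),np.round(R,2),c["mtx"])
E
```

```text
dial [576.  26. 202.]
kb [542. 224. 202.]
ka [587. -51. 202.]
hub [561. 140. 125.]
278.41922305259556 0.16337392576270784 [564.67784772  86.20962071 202.        ]
[ 277.82947111 -449.76145035  385.29466403] [[ 0.41 -0.91 -0.  ]
 [-0.88 -0.4   0.26]
 [-0.24 -0.1  -0.97]] [[297.31863964   0.         254.15555314]
 [  0.         297.31863964 194.91829128]
 [  0.           0.           1.        ]]
```

```bash
python3 -m pendant '[[[0.13,-0.095,-0.03],[0,0,0.065],0],[[0.26,-0.193,-0.03],[0,0,0.13],0],[[0.26,-0.193,-0.03],[0,0,0.13],0],[[0.26,-0.193,-0.03],[0,0,0.13],0],[[0.52,-0.386,-0.03],[0,0,0.263],0],[[0.52,-0.386,-0.03],[0,0,0.263],0],[[0.52,-0.386,-0.03],[0,0,0.263],0],[[0.52,-0.386,-0.03],[0,0,0.263],0],[[0.52,-0.386,-0.03],[0,0,0.263],0],[[0.52,-0.386,-0.03],[0,0,0.263],0]]'
```

```text
time: 0.98
tool_pos: [416.0, -118.8, 428.7]
tcp_rot: [3.141, -0.0, 0.16]
contact_force: [0.6, -0.6, -0.1]
grip_width: 29.5
```

```bash
python3 -m pendant '[[[0.145,-0.184,0],[0,0,0],0],[[0.145,-0.184,0],[0,0,0],0],[[0.145,-0.184,0],[0,0,0],0],[[0.145,-0.184,0],[0,0,0],0],[[0.145,-0.184,0],[0,0,0],0],[[0.145,-0.184,0],[0,0,0],0],[[0.145,-0.184,0],[0,0,0],0],[[0.145,-0.184,0],[0,0,0],0]]'
python3 - <<'E'
from h import *
c=capture("wrist");np.savez("w1.npz",**c);cv2.imwrite("pics/w1.png",cv2.resize(c["color"][:,:,::-1],(800,600),interpolation=cv2.INTER_CUBIC))
print(get_obs()["tool_pos"],get_obs()["tcp_rot"])
E
```

```text
time: 1.65
tool_pos: [529.7, 85.1, 427.7]
tcp_rot: [3.141, 0.002, 0.163]
contact_force: [-0.7, -0.3, -0.5]
grip_width: 0.5
[529.33991116  84.05470309 427.95302557] [3.14127720e+00 1.49438984e-03 1.60936086e-01]
```

View pics/w1.png

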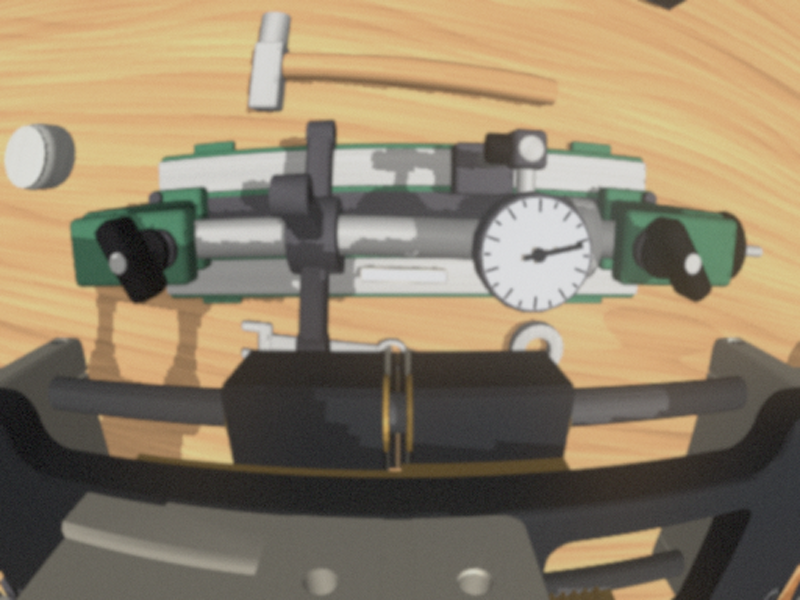

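Wrist picture: dial centre at (537,254) with needle tip near (585,242). Knob wing middles are about (134,260) and (680,262). The raised hub arm end is about (290,193), the far arm end (320,130).

Run:
```python
from h import *
c=np.load("w1.npz");s=.64
g=lambda u,v,z:ray(c,(u*s,v*s),z,True)
D=g(537,253,202);B=g(133,260,210);A=g(682,262,210);
d=B-A;yaw=np.arctan2(-d[0],d[1]);print("dial",D,"B",B,"A",A,np.hypot(*d[:2]),yaw)
for y in (yaw,.15):
    ex=np.array([np.cos(y),np.sin(y),0]);ey=np.array([-np.sin(y),np.cos(y),0])
    print(y,"orig from dial",D+60*ey,"from knobs",(A+B)/2, "dot tops", )
    O=(2*(A+B)/2+(D+60*ey))/3;O[2]=0
    for f in np.arange(-90,91,10):
        p=np.radians(f);P=O+55*ey+ex*69.5*np.sin(p)+np.array([0,0,125+69.5*np.cos(p)]);print(f,np.round(proj(c,P)/s),end=" ")
    print()
    print([np.round(proj(c,O+ey*y_+np.array([0,0,z]))/s) for y_,z in((-60,202),(140,213),(-140,213),(140,225),(-140,225),(140,168),(-140,168),(215,0),(-215,0))])
```

```text
dial [577.20031878  27.93899626 202.        ] B [546.07416483 218.46388676 210.        ] A [588.77745863 -47.7498354  210.        ] 269.61698235081883 0.15905482176427188
0.15905482176427188 orig from dial [567.69721699  87.18164185 202.        ] from knobs [567.42581173  85.35702568 210.        ] dot tops
-90 [322. 340.] -80 [319. 345.] -70 [315. 347.] -60 [312. 345.] -50 [308. 340.] -40 [304. 330.] -30 [301. 315.] -20 [297. 297.] -10 [295. 275.] 0 [293. 250.] 10 [293. 225.] 20 [294. 200.] 30 [296. 177.] 40 [298. 157.] 50 [302. 142.] 60 [305. 131.] 70 [309. 124.] 80 [313. 121.] 90 [316. 122.] 
[array([539., 254.]), array([120., 261.]), array([692., 263.]), array([107., 266.]), array([706., 268.]), array([162., 247.]), array([649., 249.]), array([177., 224.]), array([628., 226.])]
0.15 orig from dial [568.23403083  87.26526093 202.        ] from knobs [567.42581173  85.35702568 210.        ] dot tops
-90 [321. 339.] -80 [318. 344.] -70 [314. 346.] -60 [311. 344.] -50 [307. 338.] -40 [303. 328.] -30 [300. 314.] -20 [297. 295.] -10 [295. 273.] 0 [293. 249.] 10 [293. 223.] 20 [294. 198.] 30 [296. 175.] 40 [299. 156.] 50 [303. 140.] 60 [306. 129.] 70 [310. 123.] 80 [314. 120.] 90 [317. 121.] 
[array([539., 255.]), array([120., 258.]), array([692., 265.]), array([107., 263.]), array([706., 270.]), array([162., 245.]), array([649., 251.]), array([177., 222.]), array([628., 227.])]
```

```bash
cat >> h.py <<'E'
from scipy.spatial.transform import Rotation as Ro
YAW=.159;O=np.array([567.5,86,0]);EX=np.array([np.cos(YAW),np.sin(YAW),0]);EY=np.array([-np.sin(YAW),np.cos(YAW),0]);EZ=np.array([0,0,1.])
def W(x,y,z): return O+EX*x+EY*y+EZ*z
E
python3 - <<'E'
from h import *
c=np.load("w1.npz");Rc=cv2.Rodrigues(c["rvec"])[0];tp=np.array([529.4,84.2,428]);Rt=Ro.from_euler("xyz",[3.1413,.0015,.161]).as_matrix()
cp=Rt.T@(-Rc.T@np.ravel(c["tvec"])-tp);Rct=Rc@Rt;print(cp)
for yw in(0,-.5,-1.57):
  for x,z in((-84,150),(-50,170),(-20,180),(10,180),(35,175)):
    R2=Ro.from_euler("xyz",[np.pi,0,YAW+yw]).as_matrix();p=W(x,55,z+178)
    R=Rct@R2.T;t=-R@(p+R2@cp);c2=dict(rvec=cv2.Rodrigues(R)[0],tvec=t,mtx=c["mtx"])
    print(yw,x,np.round(proj(c2,W(0,-60,203))),np.round(proj(c2,W(0,-89,203))),np.round(proj(c2,W(-29,-60,203))),np.round(proj(c2,W(29,-60,203))))
E
```

```text
[69.02866605 -1.59731078 19.09607557]
0 -84 [506. 105.] [538. 113.] [501. 166.] [504.  45.]
0 -50 [475. 168.] [508. 170.] [467. 220.] [480. 114.]
0 -20 [456. 216.] [489. 215.] [446. 261.] [464. 167.]
0 10 [446. 263.] [479. 259.] [435. 302.] [456. 218.]
0 35 [440. 301.] [472. 295.] [428. 336.] [452. 261.]
-0.5 -84 [409. -17.] [453. -29.] [442.  46.] [372. -72.]
-0.5 -50 [423.  63.] [462.  46.] [445. 119.] [395.   8.]
-0.5 -20 [435. 120.] [471. 100.] [451. 169.] [413.  68.]
-0.5 10 [451. 171.] [485. 149.] [462. 215.] [435. 122.]
-0.5 35 [466. 211.] [499. 188.] [473. 251.] [455. 166.]
-1.57 -84 [57. 23.] [ 65. -35.] [116.   9.] [11. 38.]
-1.57 -50 [145.  21.] [149. -34.] [209.  14.] [89. 31.]
-1.57 -20 [214.  21.] [216. -31.] [278.  21.] [154.  26.]
-1.57 10 [280.  21.] [279. -32.] [341.  25.] [216.  21.]
-1.57 35 [336.  21.] [333. -32.] [393.  29.] [272.  17.]
```

```bash
cat >> h.py <<'E'
def rigpose():
    o=get_obs();p=np.array(o["tool_pos"])-O;return np.round([p@EX,p@EY,p[2]-178],1),np.round(o["tcp_rot"][2]-YAW,3),np.round(o["contact_force"],1)
def needle(c,save=None,fish=True,dz=203):
    img=cv2.cvtColor(c["color"],cv2.COLOR_RGB2GRAY).astype(np.float32)
    n=120;m=np.zeros((n,n),np.float32);mx=m.copy();my=m.copy()  # rectified 0.5 mm/px, up=+x, right=-y
    for i in range(n):
        for j in range(n):
            mx[i,j],my[i,j]=proj(c,W((n/2-i)*.6,-60-(j-n/2)*.6,dz),fish)
    r=cv2.remap(img,mx,my,cv2.INTER_CUBIC)
    w=(r>0.75*np.percentile(r,90)).astype(np.uint8)
    w=cv2.morphologyEx(w,cv2.MORPH_CLOSE,np.ones((15,15)));k,l,st,ce=cv2.connectedComponentsWithStats(w)
    b=1+np.argmax(st[1:,4]);pts=np.argwhere(l==b)[:,::-1].astype(np.float32);(cx,cy),rad=cv2.minEnclosingCircle(pts);cx2,cy2=ce[b]
    a=np.radians(np.arange(0,360,1.));R=np.arange(6,15,.5)/.6
    pr=cv2.remap(r,(cx2+np.outer(np.sin(a),R)).astype(np.float32),(cy2-np.outer(np.cos(a),R)).astype(np.float32),cv2.INTER_LINEAR).mean(1)
    d=np.clip(np.percentile(pr,60)-pr,0,None);k=np.argmax(d);ii=(k+np.arange(-12,13))%360
    ang=np.degrees(np.angle((d[ii]**2*np.exp(1j*a[ii])).sum()))%360
    if save: cv2.imwrite(save,cv2.resize(r,(480,480),interpolation=cv2.INTER_CUBIC))
    return round(ang,1),(round((cx2-60)*.6,1),round((cy2-60)*.6,1),round(rad*.6,1)),round(float(d.max()))
E
python3 -c "
from h import *
print(needle(np.load('w1.npz'),'pics/d1.png'))"
python3 -m pendant '[[[-0.029,-0.025,0],[0,0,0],0],[[-0.057,-0.051,0],[0,0,0],0],[[-0.057,-0.051,0.035],[0,0,0],0],[[-0.057,-0.051,0.07],[0,0,0],0],[[-0.057,-0.051,0.105],[0,0,0],0],[[-0.057,-0.051,0.105],[0,0,0],0],[[-0.057,-0.051,0.105],[0,0,0],0]]'
python3 -c "
from h import *
c=capture('wrist');cv2.imwrite('pics/w2.png',cv2.resize(c['color'][:,:,::-1],(800,600)));print(needle(c,'pics/d2.png'),rigpose())
a=cv2.imread('pics/d1.png');b=cv2.imread('pics/w2.png');o=np.zeros((600,800,3),np.uint8);o[:,:]=b;o[340:600,540:800]=cv2.resize(a,(260,260));cv2.imwrite('pics/c2.png',o)"
```

```text
(np.float64(46.6), (np.float64(-0.0), np.float64(5.3), 50.5), 76)
time: 2.28
tool_pos: [464.7, 124.1, 323.2]
tcp_rot: [3.142, 0.004, 0.158]
contact_force: [0.5, 0.5, 1.1]
grip_width: 0.6
(np.float64(94.4), (np.float64(-12.7), np.float64(-0.2), 41.3), 149) (array([-94.6,  54. , 146.7]), np.float64(-0.001), array([ 0.2, -0.6,  1.1]))[ WARN:0@10.223] global loadsave.cpp:1063 imwrite_ Unsupported depth image for selected encoder is fallbacked to CV_8U.
[ WARN:0@4.699] global loadsave.cpp:1063 imwrite_ Unsupported depth image for selected encoder is fallbacked to CV_8U.
```

View pics/c2.png

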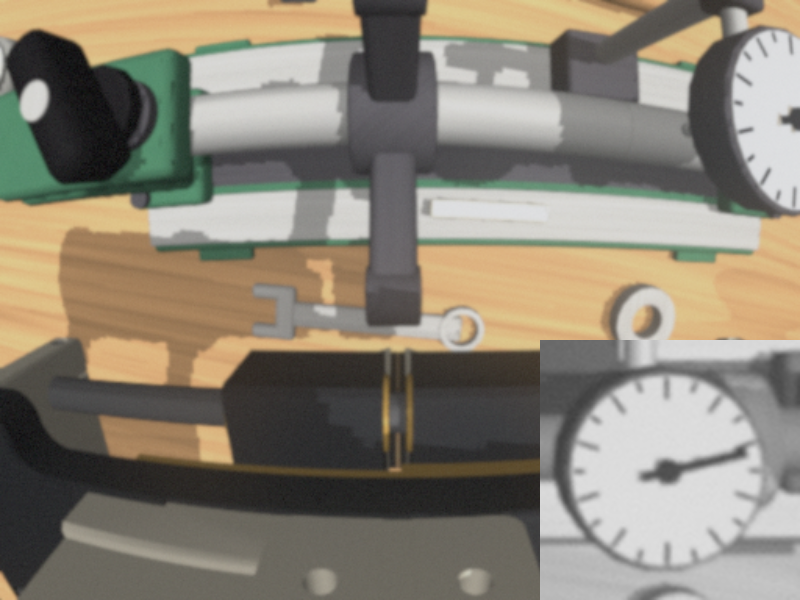

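Wrist view: the arm toward the robot ends at (393,300), with the finger clear in front. The dial is cut off at the right edge. The inset shows the rectified dial with the needle at about 76°. I'll fix the dial centre and start pushing.

```bash
cat >> h.py <<'E'
def needle(c,dz=203):
    img=cv2.cvtColor(c["color"],cv2.COLOR_RGB2GRAY).astype(np.float32);a=np.radians(np.arange(0,360,1.))
    pr=np.zeros(360)
    for r in np.arange(9,18,1.5):
        q=np.array([proj(c,W(r*np.cos(t),-60-r*np.sin(t),dz)) for t in a],np.float32)
        pr+=cv2.remap(img,q[:,:1],q[:,1:],cv2.INTER_CUBIC,borderMode=cv2.BORDER_REPLICATE)[:,0]/6
    d=np.clip(np.percentile(pr,50)-20-pr,0,None);k=np.argmax(d);ii=(k+np.arange(-12,13))%360
    return round(float(np.degrees(np.angle((d[ii]*np.exp(1j*a[ii])).sum()))%360),1),round(float(d.max())),round(float(np.median(pr)))
E
cat > look.py <<'E'
from h import *
import sys
c=capture("wrist");np.savez(f"s_{sys.argv[1]}.npz",**c);print(sys.argv[1],"needle",needle(c),*rigpose())
E
python3 -c "
from h import *
print(needle(np.load('w1.npz')))"
python3 -m pendant '[[[0.006,0,0.005],[0,0,0],0],[[0.011,0,0.005],[0,0,0],0],[[0.015,0,-0.003],[0,0,0],0],[[0.022,0,-0.013],[0,0,0],0],[[0.030,0,-0.021],[0,0,0],0],[[0.030,0,-0.021],[0,0,0],0]]'
python3 look.py a-40
python3 -m pendant '[[[0.010,0,-0.007],[0,0,0],0],[[0.021,0,-0.012],[0,0,0],0],[[0.021,0,-0.012],[0,0,0],0]]'
python3 look.py a-20
python3 -m pendant '[[[0.012,0,-0.004],[0,0,0],0],[[0.0245,0,-0.007],[0,0,0],0],[[0.0245,0,-0.007],[0,0,0],0]]'
python3 look.py a0
python3 -c "
import numpy as np,cv2
o=np.hstack([cv2.resize(np.load('s_a%s.npz'%k)['color'][:,:,::-1],(400,300),interpolation=cv2.INTER_AREA) for k in('-40','0')])
cv2.imwrite('pics/p3.png',o)"
```

```text
(76.2, 108, 220)
time: 2.83
tool_pos: [494.3, 129.6, 347.3]
tcp_rot: [3.141, 0.002, 0.16]
contact_force: [-4.2, -0.2, 3.8]
grip_width: 0.7
a-40 needle (109.4, 121, 228) [-64.9  54.7 168.8] 0.001 [-4.3 -0.7  3.2]
time: 3.13
tool_pos: [517.4, 133.3, 359.1]
tcp_rot: [3.141, -0.006, 0.159]
contact_force: [-0.3, 0.1, 0.1]
grip_width: 0.4
a-20 needle (112.5, 124, 231) [-42.8  54.7 180.1] 0.001 [-0.4  0.6 -0. ]
time: 3.43
tool_pos: [540.9, 137.2, 364.3]
tcp_rot: [3.141, -0.003, 0.16]
contact_force: [0.5, -0.2, -0.1]
grip_width: 0.3
a0 needle (94.6, 108, 235) [-19.1  54.8 185.7] 0.001 [-0.1 -0.  -0.8]
```

View pics/p3.png

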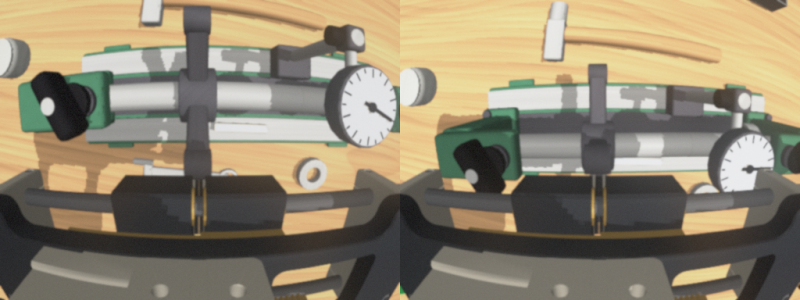

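Both frames show the arm following the finger and the dial readable, at (370,105) and (742,160). The needle peaked at about 112° and then fell, so the maximum has been passed once. Next I finish this arm and start the next one, more slowly.

```bash
python3 -m pendant '[[[0.005,0,0],[0,0,0],0],[[0.011,0,-0.0005],[0,0,0],0],[[0.016,0,0],[0,0,0],0],[[0.022,0,0.0005],[0,0,0],0],[[0.027,0,0.002],[0,0,0],0],[[0.032,0,0.0035],[0,0,0],0],[[0.037,0,0.006],[0,0,0],0],[[0.0415,0,0.008],[0,0,0],0],[[0.046,0,0.011],[0,0,0],0],[[0.046,0,0.011],[0,0,0],0]]' | grep -E 'pos|force'
python3 look.py a45
python3 -m pendant '[[[-0.003,0,-0.035],[0,0,0],0],[[-0.04,0,-0.045],[0,0,0],0],[[-0.08,0,-0.045],[0,0,0],0],[[-0.11,0,-0.045],[0,0,0],0],[[-0.125,0,-0.03],[0,0,0],0],[[-0.125,0,0.005],[0,0,0],0],[[-0.125,0,0.012],[0,0,0],0],[[-0.115,0,0.012],[0,0,0],0],[[-0.105,0,0.012],[0,0,0],0],[[-0.0955,0,0.012],[0,0,0],0]]' | grep -E 'pos|force'
python3 look.py b-45
python3 -m pendant '[[[0.002,0,-0.002],[0,0,0],0],[[0.0043,0,-0.004],[0,0,0],0],[[0.009,0,-0.008],[0,0,0],0],[[0.0143,0,-0.011],[0,0,0],0],[[0.0143,0,-0.011],[0,0,0],0],[[0.0143,0,-0.011],[0,0,0],0]]' | grep -E 'pos|force'
python3 look.py b-30
python3 -m pendant '[[[0.005,0,-0.003],[0,0,0],0],[[0.011,0,-0.005],[0,0,0],0],[[0.017,0,-0.007],[0,0,0],0],[[0.0227,0,-0.0084],[0,0,0],0],[[0.0227,0,-0.0084],[0,0,0],0],[[0.0227,0,-0.0084],[0,0,0],0]]' | grep -E 'pos|force'
python3 look.py b-10
python3 -c "
import numpy as np,cv2
o=np.hstack([cv2.resize(np.load('s_%s.npz'%k)['color'][:,:,::-1],(400,300),interpolation=cv2.INTER_AREA) for k in('b-45','b-10')])
cv2.imwrite('pics/p4.png',o)"
```

```text
tool_pos: [585.8, 144.5, 351.7]
contact_force: [-0.4, 0.5, 0.0]
a45 needle (98.8, 1, 68) [ 27.   54.9 174. ] 0.001 [-0.3 -0.1  0. ]
tool_pos: [491.7, 129.4, 341.1]
contact_force: [-20.7, -2.5, 17.0]
b-45 needle (6.6, 124, 227) [-66.9  54.7 163.1] 0.001 [2.3 0.7 0.3]
tool_pos: [505.3, 131.6, 352.0]
contact_force: [-0.0, -0.4, 0.7]
b-30 needle (331.4, 126, 230) [-54.5  54.9 173.7] 0.001 [-0.   0.1  0.3]
tool_pos: [527.8, 135.2, 359.8]
contact_force: [0.8, -0.7, 0.5]
b-10 needle (290.9, 127, 233) [-31.7  54.9 181.7] 0.001 [0.2 0.1 0.6]
```

View pics/p4.png

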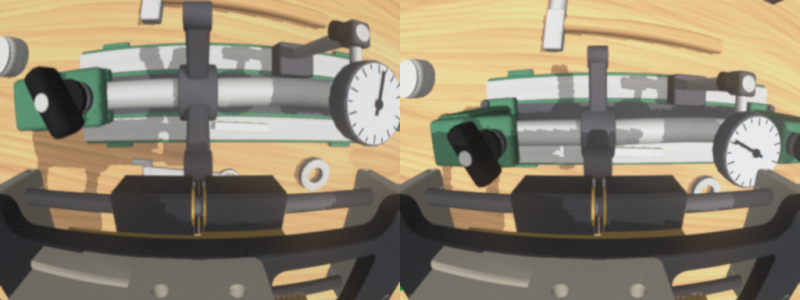

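Needle now near 291° and falling fast toward its lowest. Dial readable at (755,148). Continue with arm b, then arm c.

```bash
python3 -m pendant '[[[0.006,0,-0.001],[0,0,0],0],[[0.0125,0,-0.003],[0,0,0],0],[[0.018,0,-0.004],[0,0,0],0],[[0.024,0,-0.004],[0,0,0],0],[[0.029,0,-0.004],[0,0,0],0],[[0.0345,0,-0.003],[0,0,0],0],[[0.0395,0,-0.0015],[0,0,0],0],[[0.0445,0,0],[0,0,0],0],[[0.054,0,0.0045],[0,0,0],0],[[0.0585,0,0.0075],[0,0,0],0]]' | grep -E 'pos|force'
python3 -m pendant '[[[0,0,0],[0,0,0],0],[[-0.003,0,-0.035],[0,0,0],0],[[-0.04,0,-0.045],[0,0,0],0],[[-0.08,0,-0.045],[0,0,0],0],[[-0.11,0,-0.045],[0,0,0],0],[[-0.125,0,-0.03],[0,0,0],0],[[-0.125,0,0.005],[0,0,0],0],[[-0.125,0,0.012],[0,0,0],0],[[-0.115,0,0.012],[0,0,0],0],[[-0.110,0,0.012],[0,0,0],0]]' | grep -E 'pos|force'
python3 look.py c-pre
python3 -m pendant '[[[0.004,0,0],[0,0,0],0],[[0.008,0,0],[0,0,0],0],[[0.012,0,0],[0,0,0],0],[[0.0145,0,0],[0,0,0],0],[[0.0145,0,0],[0,0,0],0]]' | grep -E 'pos|force'
python3 look.py c-45
python3 -m pendant '[[[0.002,0,-0.002],[0,0,0],0],[[0.0043,0,-0.004],[0,0,0],0],[[0.009,0,-0.008],[0,0,0],0],[[0.0143,0,-0.011],[0,0,0],0],[[0.0143,0,-0.011],[0,0,0],0],[[0.0143,0,-0.011],[0,0,0],0]]' | grep -E 'pos|force'
python3 look.py c-30
python3 -m pendant '[[[0.005,0,-0.003],[0,0,0],0],[[0.011,0,-0.005],[0,0,0],0],[[0.017,0,-0.007],[0,0,0],0],[[0.0227,0,-0.0084],[0,0,0],0],[[0.0227,0,-0.0084],[0,0,0],0],[[0.0227,0,-0.0084],[0,0,0],0]]' | grep -E 'pos|force'
python3 look.py c-10
python3 -m pendant '[[[0.006,0,-0.001],[0,0,0],0],[[0.0125,0,-0.003],[0,0,0],0],[[0.018,0,-0.004],[0,0,0],0],[[0.024,0,-0.004],[0,0,0],0],[[0.029,0,-0.004],[0,0,0],0],[[0.0345,0,-0.003],[0,0,0],0],[[0.0395,0,-0.0015],[0,0,0],0],[[0.0445,0,0],[0,0,0],0],[[0.054,0,0.0045],[0,0,0],0],[[0.0585,0,0.0075],[0,0,0],0]]' | grep -E 'pos|force'
python3 -m pendant '[[[0,0,0],[0,0,0],0],[[-0.003,0,-0.035],[0,0,0],0],[[-0.04,0,-0.045],[0,0,0],0],[[-0.08,0,-0.045],[0,0,0],0],[[-0.11,0,-0.045],[0,0,0],0],[[-0.125,0,-0.03],[0,0,0],0],[[-0.125,0,0.005],[0,0,0],0],[[-0.125,0,0.012],[0,0,0],0],[[-0.115,0,0.012],[0,0,0],0],[[-0.110,0,0.012],[0,0,0],0]]' | grep -E 'pos|force'
python3 look.py d-pre
```

```text
tool_pos: [586.1, 144.6, 351.9]
contact_force: [-1.2, -0.2, -0.4]
tool_pos: [477.5, 127.1, 340.4]
contact_force: [0.3, -0.1, 0.6]
c-pre needle (230.6, 124, 225) [-81.6  54.7 162.9] 0.001 [0.9 0.9 0.6]
tool_pos: [491.1, 129.3, 340.5]
contact_force: [-0.1, 0.9, -0.8]
c-45 needle (229.3, 126, 227) [-68.8  54.9 162.5] 0.001 [ 0.7  0.3 -1.3]
tool_pos: [505.5, 131.6, 351.8]
contact_force: [0.9, -0.9, 0.1]
c-30 needle (225.5, 125, 230) [-54.2  54.9 173.5] 0.001 [0.1 0.6 0.4]
tool_pos: [527.8, 135.2, 359.7]
contact_force: [-0.6, -0.3, 0.2]
c-10 needle (230.8, 127, 234) [-31.7  54.9 181.6] 0.001 [0.7 0.5 0.4]
tool_pos: [586.1, 144.6, 351.8]
contact_force: [-1.5, -0.1, 1.0]
tool_pos: [477.5, 127.1, 340.4]
contact_force: [0.6, 0.3, 0.8]
d-pre needle (301.0, 125, 225) [-81.5  54.7 162.8] 0.001 [ 2.2 -0.  -0.2]
```

Lowest (about 225°) passed near arm c at −27°, so the peak should come with the next-but-one arm near −29°. Push d through, then come up on e slowly.

```bash
python3 -m pendant '[[[0.005,0,0],[0,0,0],0],[[0.010,0,0],[0,0,0],0],[[0.0145,0,0],[0,0,0],0],[[0.019,0,-0.004],[0,0,0],0],[[0.0235,0,-0.008],[0,0,0],0],[[0.029,0,-0.011],[0,0,0],0],[[0.034,0,-0.014],[0,0,0],0],[[0.040,0,-0.016],[0,0,0],0],[[0.046,0,-0.018],[0,0,0],0],[[0.0515,0,-0.0195],[0,0,0],0]]' | grep -E 'pos|force'
python3 look.py d-10
python3 -m pendant '[[[0.006,0,-0.001],[0,0,0],0],[[0.0125,0,-0.003],[0,0,0],0],[[0.018,0,-0.004],[0,0,0],0],[[0.024,0,-0.004],[0,0,0],0],[[0.029,0,-0.004],[0,0,0],0],[[0.0345,0,-0.003],[0,0,0],0],[[0.0395,0,-0.0015],[0,0,0],0],[[0.0445,0,0],[0,0,0],0],[[0.0475,0,0.0015],[0,0,0],0],[[0.0475,0,0.0015],[0,0,0],0]]' | grep -E 'pos|force'
python3 -m pendant '[[[0.001,0,-0.035],[0,0,0],0],[[-0.03,0,-0.045],[0,0,0],0],[[-0.07,0,-0.045],[0,0,0],0],[[-0.10,0,-0.045],[0,0,0],0],[[-0.12,0,-0.03],[0,0,0],0],[[-0.12,0,0.005],[0,0,0],0],[[-0.12,0,0.018],[0,0,0],0],[[-0.109,0,0.018],[0,0,0],0],[[-0.104,0,0.018],[0,0,0],0]]' | grep -E 'pos|force'
python3 look.py e-pre
```

```text
tool_pos: [528.1, 135.3, 360.2]
contact_force: [-1.1, -0.9, 1.2]
d-10 needle (10.1, 122, 235) [-30.3  54.8 182.3] 0.001 [ 1.5 -0.3  0.7]
tool_pos: [574.8, 142.8, 357.9]
contact_force: [-0.1, 0.4, 0.3]
tool_pos: [472.0, 126.2, 340.0]
contact_force: [0.6, -0.7, 0.2]
e-pre needle (92.9, 117, 224) [-87.   54.8 162.6] 0.001 [0.5 0.2 0.6]
```

```bash
python3 -m pendant '[[[0.002,0,0.011],[0,0,0],0],[[0.007,0,0.011],[0,0,0],0],[[0.009,0,0.011],[0,0,0],0],[[0.011,0,0.008],[0,0,0],0],[[0.0135,0,0.005],[0,0,0],0],[[0.016,0,0.0025],[0,0,0],0],[[0.018,0,0],[0,0,0],0],[[0.018,0,0],[0,0,0],0]]' | grep -E 'pos|force'
python3 look.py e-45
python3 -m pendant '[[[0.002,0,-0.002],[0,0,0],0],[[0.004,0,-0.0037],[0,0,0],0],[[0.006,0,-0.0055],[0,0,0],0],[[0.008,0,-0.007],[0,0,0],0],[[0.008,0,-0.007],[0,0,0],0],[[0.008,0,-0.007],[0,0,0],0]]' | grep -E 'pos|force'
python3 look.py e-36
```

```text
tool_pos: [489.1, 129.1, 341.5]
contact_force: [-4.9, -0.7, 3.2]
e-45 needle (106.1, 121, 227) [-70.7  55.  163.3] 0.001 [-4.1 -0.8  3.2]
tool_pos: [497.3, 130.4, 347.9]
contact_force: [-2.4, 0.3, 1.9]
e-36 needle (112.7, 122, 229) [-62.3  54.9 169.7] 0.001 [-2.3  0.5  1.4]
```

```bash
python3 -m pendant '[[[0.002,0,-0.001],[0,0,0],0],[[0.004,0,-0.002],[0,0,0],0],[[0.0055,0,-0.003],[0,0,0],0],[[0.0055,0,-0.003],[0,0,0],0],[[0.0055,0,-0.003],[0,0,0],0]]' | grep -E 'force'
python3 look.py e-31
python3 -m pendant '[[[0.001,0,-0.0005],[0,0,0],0],[[0.002,0,-0.001],[0,0,0],0],[[0.003,0,-0.0015],[0,0,0],0],[[0.003,0,-0.0015],[0,0,0],0],[[0.003,0,-0.0015],[0,0,0],0]]' | grep -E 'force'
python3 look.py e-28
```

```text
contact_force: [-0.1, -0.5, -0.1]
e-31 needle (114.8, 126, 229) [-56.5  54.9 172.3] 0.001 [-0.1 -0.3 -0.4]
contact_force: [-1.3, -0.5, 1.2]
e-28 needle (115.3, 127, 230) [-53.8  54.9 173.9] 0.001 [-1.7 -0.   0.8]
```

Readings rise 106.1 → 112.7 → 114.8 → 115.3 at contact angles −47, −37.5, −31.7, −29°. The slope reaches zero at about −25.5°, so I advance about 3.5°.

```bash
python3 -m pendant '[[[0.001,0,-0.0005],[0,0,0],0],[[0.002,0,-0.001],[0,0,0],0],[[0.003,0,-0.0013],[0,0,0],0],[[0.0037,0,-0.0016],[0,0,0],0],[[0.0037,0,-0.0016],[0,0,0],0],[[0.0037,0,-0.0016],[0,0,0],0]]' | grep -E 'force'
python3 look.py e-26; python3 look.py e-26b
python3 -m pendant '[[[-0.005,0,0.002],[0,0,0],0],[[-0.015,0,0.002],[0,0,0],0],[[-0.03,0,0],[0,0,0],0],[[-0.04,0,-0.02],[0,0,0],0],[[-0.045,0,-0.06],[0,0,0],0],[[-0.03,0,-0.08],[0,0,0],0],[[-0.005,0.01,-0.08],[0,0,0],0],[[0.02,0.051,-0.08],[0,0,0],0],[[0.02,0.051,-0.08],[0,0,0],0],[[0.02,0.051,-0.08],[0,0,0],0]]'
python3 look.py top
python3 -c "
import numpy as np,cv2
cv2.imwrite('pics/p5.png',cv2.resize(np.load('s_top.npz')['color'][:,:,::-1],(800,600),interpolation=cv2.INTER_CUBIC))"
```

```text
contact_force: [-1.2, 0.7, 1.2]
e-26 needle (115.3, 125, 230) [-50.   54.9 175.4] 0.001 [-0.6 -0.   0.7]
e-26b needle (115.2, 126, 230) [-50.1  54.9 175.4] 0.001 [-1.2  0.1  0.5]
time: 17.5
tool_pos: [538.1, 83.4, 432.7]
tcp_rot: [3.141, 0.0, 0.157]
contact_force: [-0.7, -0.0, 0.4]
grip_width: 0.4
top needle (117.0, 106, 222) [-30.2   3.3 254.7] -0.001 [-0.8  0.5 -0.4]
```

View pics/p5.png

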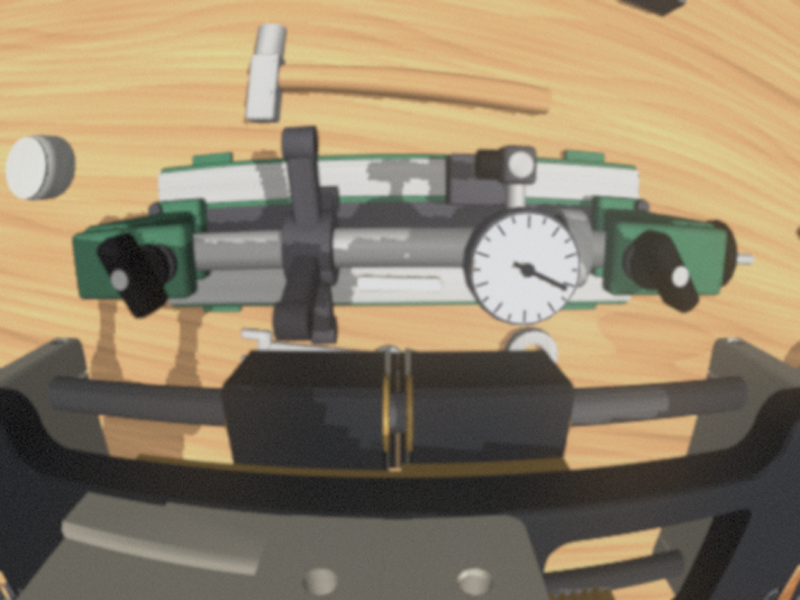

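The shaft is left at the peak: 115.3 was read at both −29° and −25.6°, so the top is about −27°. The picture shows the needle near (563,285) from the dial centre (528,268), and both knob wings still loose. Now knob B.

```bash
python3 -m pendant '[[[0.005,-0.03,0],[0,0,-0.11],0.05],[[0.015,-0.07,0],[0,0,-0.22],0.05],[[0.03,-0.105,0],[0,0,-0.33],0.05],[[0.03,-0.137,0],[0,0,-0.44],0.05],[[0.03,-0.137,0],[0,0,-0.55],0.05],[[0.03,-0.137,0],[0,0,-0.65],0.05],[[0.03,-0.137,0],[0,0,-0.65],0.05],[[0.03,-0.137,0.03],[0,0,-0.65],0.05],[[0.03,-0.137,0.03],[0,0,-0.65],0.05]]'
python3 - <<'E'
from h import *
print(rigpose());c=capture("wrist");cv2.imwrite("pics/kb.png",c["color"][:,:,::-1]);print(proj(c,W(0,140,213)))
E
```

```text
time: 18.3
tool_pos: [543.3, 225.3, 399.3]
tcp_rot: [-3.138, 0.006, 0.807]
contact_force: [-0.7, 0.2, -1.0]
grip_width: 49.6
(array([ -1.8, 141.3, 221.3]), np.float64(0.648), array([-0.7,  0.2, -1. ]))
[260.52483106 230.81401084]
```

View pics/kb.png

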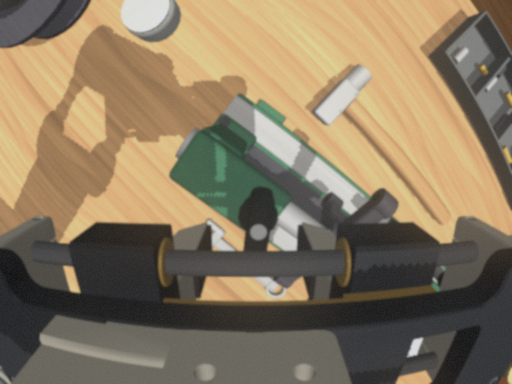

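The knob's dot is at (258,231), against a predicted (260.5,231), and it sits between the jaws with the wing aligned. Descend and grip.

```bash
python3 -m pendant '[[[0,0.0005,0.02],[0,0,0],0.05],[[0,0.0005,0.039],[0,0,0],0.05],[[0,0.0005,0.039],[0,0,0],0.05],[[0,0.0005,0.039],[0,0,0],0.03],[[0,0.0005,0.039],[0,0,0],0.01],[[0,0.0005,0.039],[0,0,0],0],[[0,0.0005,0.039],[0,0,0],0],[[0,0.0005,0.039],[0,0,0],0],[[0,0.0005,0.039],[0,0,0],0]]'
python3 -m pendant '[[[0,0,0],[0,0,0.08],0],[[0,0,0],[0,0,0.16],0],[[0,0,0],[0,0,0.25],0],[[0,0,0],[0,0,0.34],0],[[0,0,0],[0,0,0.43],0],[[0,0,0],[0,0,0.52],0],[[0,0,0],[0,0,0.61],0],[[0,0,0],[0,0,0.70],0],[[0,0,0],[0,0,0.70],0]]'
python3 -c "
from h import *
o=get_obs();print(rigpose(),o['moment'])"
```

```text
time: 19.1
tool_pos: [545.3, 225.1, 366.2]
tcp_rot: [3.141, -0.003, 0.81]
contact_force: [-1.6, 1.5, 7.6]
grip_width: 14.9
time: 19.85
tool_pos: [545.4, 224.7, 366.2]
tcp_rot: [-3.142, -0.003, 0.105]
contact_force: [-0.4, -0.8, 6.1]
grip_width: 14.9
(array([  0.2, 140.5, 188.2]), np.float64(-0.054), array([-0.4, -0.8,  6.1])) [-0.14189361  0.20725497 -0.02409815]
```

```bash
python3 -m pendant '[[[0,0,-0.004],[0,0,0.09],0],[[0,0,-0.004],[0,0,0.18],0],[[0,0,-0.004],[0,0,0.27],0],[[0,0,-0.004],[0,0,0.36],0],[[0,0,-0.004],[0,0,0.45],0],[[0,0,-0.004],[0,0,0.54],0],[[0,0,-0.004],[0,0,0.60],0],[[0,0,-0.004],[0,0,0.66],0],[[0,0,-0.004],[0,0,0.66],0]]'
python3 -c "
from h import *
o=get_obs();print(rigpose(),o['moment'])"
```

```text
time: 20.6
tool_pos: [545.5, 224.7, 366.7]
tcp_rot: [3.14, 0.001, -0.551]
contact_force: [5.4, 0.9, -15.0]
grip_width: 15.5
(array([  0.2, 140.5, 188.7]), np.float64(-0.71), array([  5.4,   0.9, -15. ])) [ 0.17290739 -0.73933498  0.68191089]
```

```bash
python3 -m pendant '[[[0,0,0],[0,0,0],0.03],[[0,0,0],[0,0,0],0.05],[[0,0,0],[0,0,0],0.05],[[0,0,-0.025],[0,0,0],0.05],[[0,0,-0.05],[0,0,0],0.05],[[0,0,-0.05],[0,0,0],0.05]]'
python3 look.py Bdone
python3 -c "
import numpy as np,cv2
cv2.imwrite('pics/kb2.png',np.load('s_Bdone.npz')['color'][:,:,::-1])"
```

```text
time: 21.1
tool_pos: [545.6, 225.0, 424.7]
tcp_rot: [-3.134, -0.007, -0.55]
contact_force: [0.4, 0.3, 0.1]
grip_width: 48.6
Bdone needle (116.5, 101, 211) [2.000e-01 1.407e+02 2.445e+02] -0.709 [ 0.2 -0.6 -0.6]
```

View pics/kb2.png

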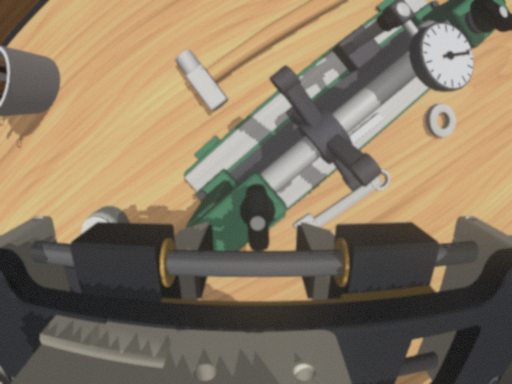

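Wing B at (258,220) now lies along the tool's x, i.e. at the stop. The needle is unchanged at 116.5. Now knob A.

```bash
python3 -m pendant '[[[0.018,0.021,0],[0,0,-0.1],0.05],[[0.037,0.043,0],[0,0,-0.22],0.05],[[0.055,0.064,0],[0,0,-0.34],0.05],[[0.073,0.085,0],[0,0,-0.46],0.05],[[0.092,0.107,0],[0,0,-0.58],0.05],[[0.11,0.128,0],[0,0,-0.70],0.05],[[0.128,0.149,0],[0,0,-0.82],0.05],[[0.146,0.17,0],[0,0,-0.94],0.05],[[0.165,0.192,0],[0,0,-1.06],0.05],[[0.183,0.213,0],[0,0,-1.18],0.05]]' | grep -E 'pos|rot'
python3 -m pendant '[[[0,0,0],[0,0,-0.09],0.05],[[0,0,0],[0,0,-0.18],0.05],[[0,0,0],[0,0,-0.18],0.05]]' | grep -E 'pos|rot|wid'
python3 - <<'E'
from h import *
print(rigpose());c=capture("wrist");cv2.imwrite("pics/ka.png",c["color"][:,:,::-1]);print(proj(c,W(0,-140,213)))
E
```

```text
tool_pos: [589.7, -53.9, 418.4]
tcp_rot: [-3.142, 0.0, 0.636]
tool_pos: [589.7, -53.1, 418.2]
tcp_rot: [-3.141, 0.0, 0.812]
grip_width: 49.8
(array([-1.000e-01, -1.409e+02,  2.402e+02]), np.float64(0.653), array([-0.8,  0.9,  0.5]))
[254.83244628 221.9772761 ]
```

View pics/ka.png

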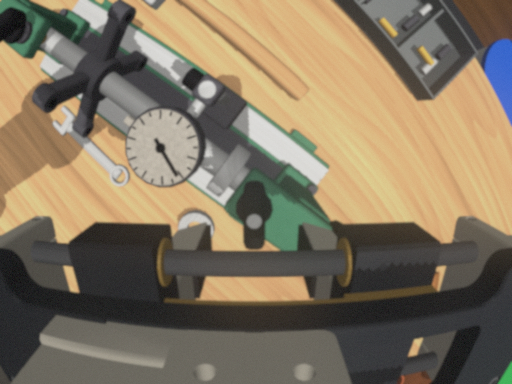

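Wing A is aligned, dot at (255,221) as predicted, and the fingers are clear of the dial. Descend, grip and turn.

```bash
python3 -m pendant '[[[0,0,0.025],[0,0,0],0.05],[[0,0,0.052],[0,0,0],0.05],[[0,0,0.052],[0,0,0],0.05],[[0,0,0.052],[0,0,0],0.03],[[0,0,0.052],[0,0,0],0.01],[[0,0,0.052],[0,0,0],0],[[0,0,0.052],[0,0,0],0],[[0,0,0.052],[0,0,0],0],[[0,0,0.052],[0,0,0],0]]' | grep -E 'pos|rot|wid|forc'
python3 -m pendant '[[[0,0,0],[0,0,0.08],0],[[0,0,0],[0,0,0.16],0],[[0,0,0],[0,0,0.25],0],[[0,0,0],[0,0,0.34],0],[[0,0,0],[0,0,0.43],0],[[0,0,0],[0,0,0.52],0],[[0,0,0],[0,0,0.61],0],[[0,0,0],[0,0,0.70],0],[[0,0,0],[0,0,0.70],0]]'| grep -E 'pos|rot|wid|forc'
python3 -m pendant '[[[0,0,0],[0,0,0.09],0],[[0,0,0],[0,0,0.18],0],[[0,0,0],[0,0,0.27],0],[[0,0,0],[0,0,0.36],0],[[0,0,0],[0,0,0.45],0],[[0,0,0],[0,0,0.54],0],[[0,0,0],[0,0,0.60],0],[[0,0,0],[0,0,0.66],0],[[0,0,0],[0,0,0.66],0]]'| grep -E 'pos|rot|wid|forc'
python3 -c "
from h import *
o=get_obs();print(rigpose(),o['moment'])"
```

```text
tool_pos: [589.9, -52.4, 367.2]
tcp_rot: [3.141, -0.001, 0.81]
contact_force: [-7.3, 6.8, 8.6]
grip_width: 14.2
tool_pos: [589.7, -51.9, 367.3]
tcp_rot: [-3.141, -0.0, 0.107]
contact_force: [-2.8, 3.4, 5.7]
grip_width: 14.8
tool_pos: [589.8, -51.5, 367.2]
tcp_rot: [-3.14, 0.0, -0.548]
contact_force: [-1.1, 5.1, 4.3]
grip_width: 15.3
(array([   0.3, -139.3,  189.2]), np.float64(-0.707), array([-1.1,  5.1,  4.3])) [0.92753684 0.35323705 0.80053898]
```

```bash
python3 -m pendant '[[[0,0,0],[0,0,0],0.03],[[0,0,0],[0,0,0],0.05],[[0,0,0],[0,0,0],0.05],[[0,0,-0.03],[0,0,0],0.05],[[0,0,-0.07],[0,0,0],0.05],[[0,0,-0.09],[0,0,0],0.05],[[0,0,-0.09],[0,0,0],0.05]]' | grep -E 'pos|wid|forc'
python3 -m pendant '[[[-0.03,-0.02,0],[0,0,-0.1],0.05],[[-0.06,-0.04,0],[0,0,-0.2],0.05],[[-0.09,-0.06,0],[0,0,-0.3],0.05],[[-0.12,-0.08,0],[0,0,-0.4],0.05],[[-0.12,-0.08,0],[0,0,-0.5],0.05],[[-0.12,-0.08,0],[0,0,-0.6],0.05],[[-0.12,-0.08,0],[0,0,-0.707],0.05],[[-0.12,-0.08,0],[0,0,-0.707],0.05],[[-0.12,-0.08,0],[0,0,-0.707],0.05]]' | grep -E 'pos|wid|forc'
python3 look.py fin
python3 - <<'E'
import numpy as np,cv2
from h import *
c=np.load('s_fin.npz');cv2.imwrite('pics/fin.png',cv2.resize(c['color'][:,:,::-1],(800,600),interpolation=cv2.INTER_CUBIC))
for y in(140,-140):
  print([np.round(proj(c,W(s*23*np.cos(.65),y-s*23*np.sin(.65),213))/.64) for s in(1,-1)])
E
```

```text
tool_pos: [590.3, -52.8, 462.0]
contact_force: [0.5, 0.1, -0.4]
grip_width: 49.5
tool_pos: [529.4, 78.3, 455.7]
contact_force: [0.7, -0.2, 0.1]
grip_width: 50.1
fin needle (115.8, 94, 218) [-38.8  -1.6 277.8] -0.006 [ 0.1 -0.4  0.1]
[array([156., 217.]), array([121., 286.])]
[array([677., 217.]), array([630., 282.])]
```

View pics/fin.png

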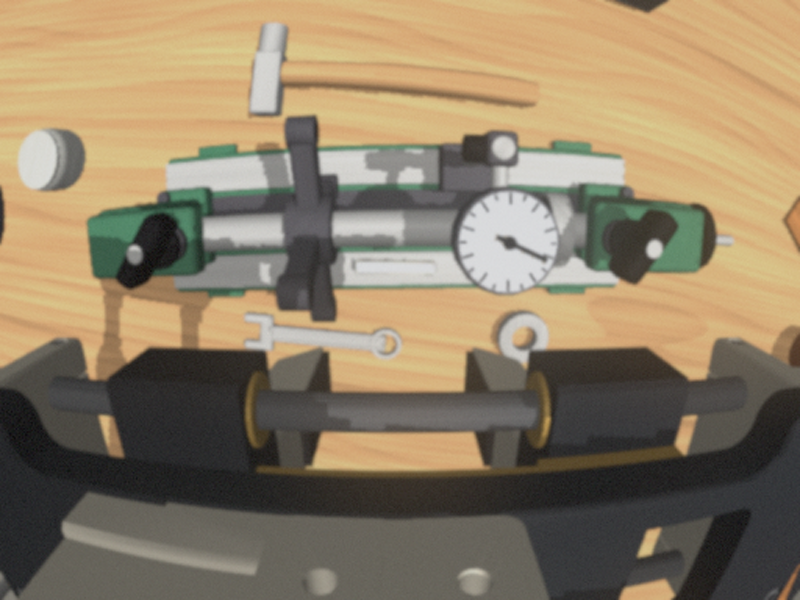

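Both wings lie on the stop direction: ends at (160,215)–(128,285) for B and (665,215)–(625,280) for A. The needle is still at its peak. Nothing else has moved and the gripper is clear, so I hand in.

```bash
python3 -c "
from plant import close_job,get_obs
print(get_obs()['time']);print(close_job())"
```

```text
25.9167
the job is handed in; nothing more can be done
None
```

The shaft is locked at its highest reading with both wing knobs at their stops. The job was handed in at about 26 s, with the gripper clear of everything.

- **Turning the shaft:** I pushed it just over a full turn by successive hub arms. The needle went through its highest at about 115°, its lowest at about 225°, and back up to the highest.
- **Stopping at the top:** The last approach was slow. The needle read 115.3° at two arm positions 3.5° apart, so the peak lies between them and the shaft is within about 2° of it. Estimates from the earlier, faster pushes disagreed with this by up to 10°, probably because the shaft ran on ahead of the finger. I relied on the slow readings.
- **Locking:** I turned knob B, then knob A, about 1.3 rad clockwise each. Both came up hard against the stop, at 0.7–0.8 N m on the wrist against about 0.1 N m while turning.
- **Last checks:** Needle at 115.8° after locking, and both wings within a few pixels of the fully-home direction. In the last picture the chalk, spanner, bearing, tin and hammer looked unmoved. The cup and rib were only partly in view.
- **Forces seen:** One hub-arm contact reached a reading of about 27 N at the fingertip. While turning knob B the wrist showed about 15 N vertically. Both are below the limits.

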